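# Screw the filter barrel into the reader's port

## Task

Take the filter barrel out of the rest and set it upright in the reader's round port. Without forcing anything, turn it backward (anticlockwise from above) under light pressure until it drops a clear step into the thread, then turn it forward (clockwise) until it is fully home with its collar flush on the port's rim, and let go. Leave the dust plug, the bottle and the tip box alone.

Things in the scene. Friction and masses are not known exactly. Their poses are not given: they have to be found in the camera images.
- barrel_center (a point): Centre (half-way up, on the axis) of the filter barrel standing upright in one of the rest's two sockets; 54 mm tall, 0.15 to 0.3 kg. Its upper 36 mm is a round black collar 51 mm in diameter with a glass window on top: grip it by its upper half so the fingers clear the rim at the end. Collar's underside 9 mm below this point, foot 27 mm below, top 27 mm above. z up along its axis.
- barrel_foot (a point): Middle of the barrel's underside. The steel spigot below the collar is 34 mm in diameter and 18 mm long, tapered to 29 mm at the foot. Four equal steel lugs, 90 degrees apart, stand out from it to 43 mm diameter; each is 4.5 mm wide and 3.5 mm high, its underside 6 mm above the foot. x points at one lug.
- port (a point): Centre of the mouth of the reader's port, level with its rim, 81 mm above the bench; z up. The port is an upright aluminium ring, 62 mm outside and 45.6 mm inside, 26 mm tall, on the reader's white top. Set in level at a chance angle, the barrel's lugs rest on the thread with the collar's underside 6 to 11 mm above the rim (seldom they fall into the gaps at once: then about 3 mm).
- port_thread (a point): On the port's axis 7 mm below the rim. Four-start steel thread, 37 mm bore, at an unknown angle not tied to this point's axes. Every 90 degrees: a ledge falling clockwise, at its low clockwise end an upright stop rib, then a gap for a lug. On top of the ledges, clockwise turning jams the lugs on the ribs; anticlockwise (at most 85 degrees) they climb and drop about 7 mm through the gaps.
- port_home (a point): On the port's axis 9 mm above the rim: barrel_center is here when home, collar on the rim. After the drop it is about 3 mm higher; ribs then stop anticlockwise turning. (A sink of under 3 mm before that is only a lug leaving a rib.) Clockwise the lugs then run under the ledges, which draw the barrel those 3 mm down within 40 to 60 degrees; a stop comes about 15 degrees later. Sideways play about 1 mm.
- reader: The reader, fixed on the bench: low casing, blue below, white above, 55 mm high; origin on its underside beneath the port. It reaches 80 mm to -x, 120 mm to +x and 110 mm to each side; a display pad 12 mm high lies 60 to 110 mm to +x. It is delicate: nothing may push on it, the port or the thread with more than 40 N, directly or through the barrel.
- rest_mid (a point): Middle of the rest, a grey plate 75 mm (x) by 180 mm (y) with two white round sockets, 60 mm outside, 46 mm inside, tops 24 mm above the bench, at 55 mm to +y and -y of this point, which is level with their tops. One holds the barrel, the other the dust plug; things lift straight up out. There is free room for fingers on the -x and +x sides.
- plug_center (a point): Half-way up the grey dust plug in the other socket: a disc 51 mm in diameter and 8 mm thick with a 22 mm knob, 42 mm tall in all, its top 48 mm above the bench; no part of the work.
- bottle_center (a point): Half-way up a small amber bottle, 48 mm in diameter, 85 mm tall, standing on the bench; no part of the work.
- tipbox_center (a point): Centre of an blue tip box, full of white tips, 90 x 120 x 50 mm standing on the bench; no part of the work.

How it is judged (in metres and radians):
On the way, in this order (a step that is already met when the one before it is completed fails the run):
1. the barrel is lifted out of the rest (z of barrel_center in the frame of rest_mid above 0.04 m), for 0.1 s.
2. upright in the port, the barrel has dropped its step: collar less than 5 mm above the rim (z of barrel_center in the frame of port below 0.014 m and horizontal distance between barrel_center and port below 0.003 m and angle between barrel_center's own z axis and vertical below 0.12 rad), for 0.1 s.
At the end, for the whole second after the job is handed in: The barrel is in the port, screwed fully home: collar within 1.3 mm of the rim, axis within 3 mm of the port's axis and upright within 0.05 rad, released (z of barrel_center in the frame of port between 0.007 and 0.0103 m and horizontal distance between barrel_center and port below 0.003 m and angle between barrel_center's own z axis and vertical below 0.05 rad); the robot touches nothing.
It fails at once if the reader, its port or thread is pushed with more than 40 N (contact force between reader and anything else above 40 N).
It fails at once if the dust plug, bottle or tip box is moved more than 25 mm (distance of any of plug_center, bottle_center, tipbox_center from where it was at the start of the episode above 0.025 m).
It also fails if it takes over 64 s, if anything falls off the work surface, if the arm or the gripper's body presses on something with over 40 N, if the wrist force passes 120 N, or if a joint passes its speed limit or range.

## Robot

A 6-joint arm with a two-finger parallel gripper is mounted at the origin on the work surface. World frame = base frame: x ahead of the robot, y to its left, z up, the work surface at z = 0. Lengths are in m, angles in degrees, forces in N, time in s.
With the tool pointing down it reaches from about 0.375 to 0.9 m from the base axis. Payload 3.1 kg.
Tool frame: the origin (TCP) lies on the front face of the gripper's body, between the roots of the fingers; the fingertips stand 70 mm ahead of it and the grasp point (between the pads) lies 51 mm ahead of it (bot.tip_extent is the distance from the TCP to the fingertips, in m); z points along the fingers, x is the direction in which the jaws open and shut, and the axes are right-handed (so a half turn about z gives the same grasp; the last joint's range is limited). The gripper opens to 87 mm and grips with 3 to 60 N. Pads are 19 mm wide; open, the fingers measure 117 mm over their backs; the gripper's body (75 mm by 190 mm) begins 51 mm behind the grasp point.
Start: joints at [54.574, 30.224, 82.088, -0, 67.689, -10.227], TCP at [0.266, 0.566, 0.292] pointing down, gripper open.
Joint ranges: [-176.69, 176.69], [-43.24, 126.21], [12.49, 139.97], [-82, 262], [0, 151.66], [-163.58, 163.58]. Speed limits (degrees/s): [159.86, 159.86, 180, 180, 180, 180].

## Interface

Orientations are given as a 3x3 rotation matrix whose columns are the frame's x, y, z axes.
In Python, from rig import bot, viewer, ticket gives the robot as it stands. The module is installed in compiled form; this text tells all that it offers.
- The arm moves only by the tool arm_command, never from a script. Its argument "targets" is a list of rows, each an object with "rot": the turn, a rotation vector about the tool's x, y, z in degrees, a list of three; "offset": the shift along the tool's x, y, z in cm, a list of three; "gripper": the closure, from 0 (fully open) to 1 (shut). A call has 1 to 8 rows; each row is the pose to reach, as a shift and turn from the pose commanded when the call began, along the tool's axes at that moment; what a row does not reach only later rows make up. A row lasts 1/10 s, in which the tool goes at most 50 mm and 8.59 degrees, less where a joint would pass 70% of its speed; a pose out of reach is approached as far as the arm can. A call with a gripper value outside its range is refused whole. The fingers move at their own pace and stop on an object; the grip force is fixed at half the most. Time passes only in rows, so rows that repeat a pose let the fingers close. It gives the time, the measured TCP pose, the force and the opening at its end, in the units of the state.
- bot.read_state(): the state, without advancing time (a new reading comes with each control period).
- viewer.capture(name): name is "scene" or "side" or "wrist"; returns a dict with "frame" (384x512x3 uint8, red, green, blue), "fx", "fy", "cx", "cy" (pixels), "view" (4x4, takes a point from world to camera coordinates). Camera axes: x right, y down, z forward; pixel columns grow to the right and rows downward; lengths in m; the calibration is good to about 2 mm. The wrist camera is an equidistant fisheye: a pixel r from the principal point sees the ray r / f radians off the axis. A picture is of the moment at which its call begins. There is no depth.
- ticket.hand_in(): hands the job in, once; it reports no verdict.
The state is a dict: "time_s": time; "joint_positions": joint angles; "qvel": joint speeds; "tau": joint torques, N m; "position": TCP position; "tcp_rot": TCP orientation; "force": force on the tool from outside, world axes, zero at the start; "moment": the same for the moment, N m; "opening": opening from 0.0 (shut) to 1.0 (fully open).
Only numpy, scipy, OpenCV 4.12 (cv2) and the standard library are available. Lean on these libraries where they do the work, as an engineer would, in place of code of your own. Each camera call takes 0.05 s, during which the arm holds its last target. There are 200 camera calls.

## Working session

There is one attempt and no reset: what is moved stays moved. The work goes in short steps, Python scripts to look and compute and a tool call to move; the robot and the scene stay as the last step left them, time stands still between calls to the robot, and variables do not carry over. Pictures are saved under pics/ and viewed, about 8 in all and at most 12, crops included, and the job is handed in when it is done.

Besides the shell and the picture viewer there is one more tool, called after "Request:" as name(argument=value, ...) on one line, values as JSON. arm_command: Moves the arm, as the interface text tells. Its arguments: {"type":"object","properties":{"targets":{"type":"array"}},"required":["targets"]}

```bash
mkdir -p pics; cat > h.py <<'E'
import numpy as np, cv2
from rig import bot, viewer, ticket
def snap(n,f,crop=None,k=1):
    c=viewer.capture(n); im=c["frame"][:,:,::-1]
    np.savez('pics/'+f+'.npz',**{a:c[a] for a in("fx","fy","cx","cy","view")})
    cv2.imwrite('pics/'+f+'_full.png',im)
    if crop: im=im[crop[1]:crop[3],crop[0]:crop[2]]
    cv2.imwrite('pics/'+f+'.png',cv2.resize(im,None,fx=k,fy=k,interpolation=cv2.INTER_CUBIC)); return c
def ray(f,u,v,fish=False):
    c=np.load('pics/'+f+'.npz'); V=c['view']; x=(u-c['cx'])/c['fx']; y=(v-c['cy'])/c['fy']
    if fish:
        r=np.hypot(x,y); s=np.sin(r)/max(r,1e-9); d=np.array([x*s,y*s,np.cos(r)])
    else: d=np.array([x,y,1])
    R=V[:3,:3]; o=-R.T@V[:3,3]; return o,R.T@d
def onz(f,u,v,z,fish=False):
    o,d=ray(f,u,v,fish); return o+d*(z-o[2])/d[2]
def proj(f,p,fish=False):
    c=np.load('pics/'+f+'.npz'); q=c['view'][:3,:3]@p+c['view'][:3,3]
    if fish:
        r=np.hypot(q[0],q[1]); t=np.arctan2(r,q[2])/max(r,1e-9); return c['cx']+c['fx']*t*q[0],c['cy']+c['fy']*t*q[1]
    return c['cx']+c['fx']*q[0]/q[2],c['cy']+c['fy']*q[1]/q[2]
E
python3 - <<'E'
from h import *
np.set_printoptions(precision=4,suppress=True)
a=snap("scene","a"); b=snap("side","b"); c=snap("wrist","c")
im=np.hstack([cv2.resize(cv2.imread(f'pics/{n}.png'),None,fx=1,fy=1) for n in 'ab'])
for n in 'abc':
    z=np.load(f'pics/{n}.npz'); print(n,z['fx'],z['cx'],z['cy'],ray(n,256,192))
print(bot.read_state())
E
```

```text
a 481.7368821052503 246.22126920350942 197.12600632456065 (array([ 1.1734, -0.631 ,  1.2588]), array([-0.4037,  0.4911, -0.7723]))
b 373.0222069559433 253.3101892683537 191.61644019764384 (array([ 0.0678, -0.4794,  0.9416]), array([ 0.4328,  0.4888, -0.7575]))
c 297.3186396354542 251.81870634172492 191.0068709440473 (array([0.1995, 0.596 , 0.3836]), array([ 0.2515, -0.103 , -0.9625]))
{'time_s': 0.15, 'joint_positions': array([ 54.5717,  30.2702,  82.1387,   0.0005,  67.6916, -10.2285]), 'qvel': array([-0.0394, -0.1328, -0.3056, -0.0477,  0.0114,  0.0519]), 'tau': array([  0.0007, -44.0432, -17.6844,   0.0633,   0.0552,  -0.0001]), 'position': array([0.2658, 0.5652, 0.2915]), 'tcp_rot': array([[ 0.4258,  0.9048, -0.001 ],
       [ 0.9048, -0.4258, -0.0014],
       [-0.0017, -0.0003, -1.    ]]), 'force': array([-0.0422,  0.475 ,  0.1451]), 'moment': array([-0.0354, -0.0391,  0.0257]), 'opening': 0.9988784862521638}
```

View pics/a.png

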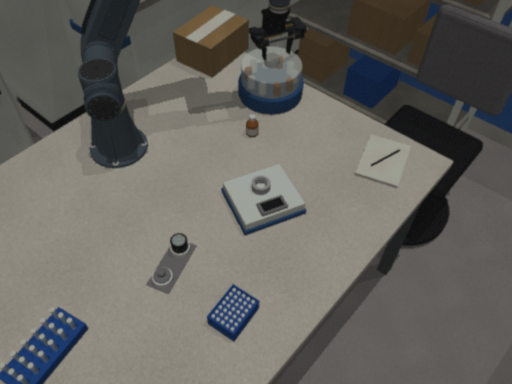

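View pics/b.png

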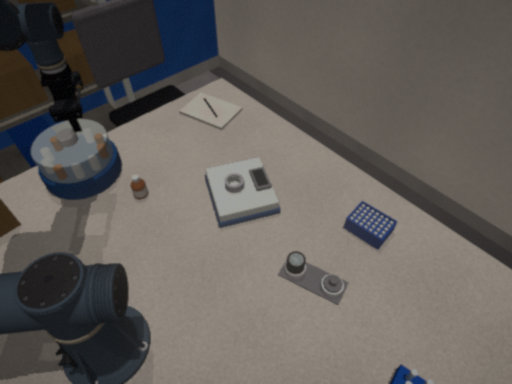

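Scene: barrel at about (179,240), plug (162,275), port (261,184). Side view: barrel at (296,260), plug (332,285), port (234,183). I'll enlarge both areas.

```bash
python3 - <<'E'
import cv2,numpy as np
a=cv2.imread('pics/a.png');b=cv2.imread('pics/b.png')
def cr(i,x,y): return cv2.resize(i[y:y+48,x:x+64],None,fx=6,fy=6,interpolation=cv2.INTER_CUBIC)
o=np.vstack([np.hstack([cr(a,150,220),cr(a,230,160)]),np.hstack([cr(b,270,240),cr(b,205,160)])])
cv2.imwrite('pics/d.png',o)
E
```

```text
(no output)
```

View pics/d.png

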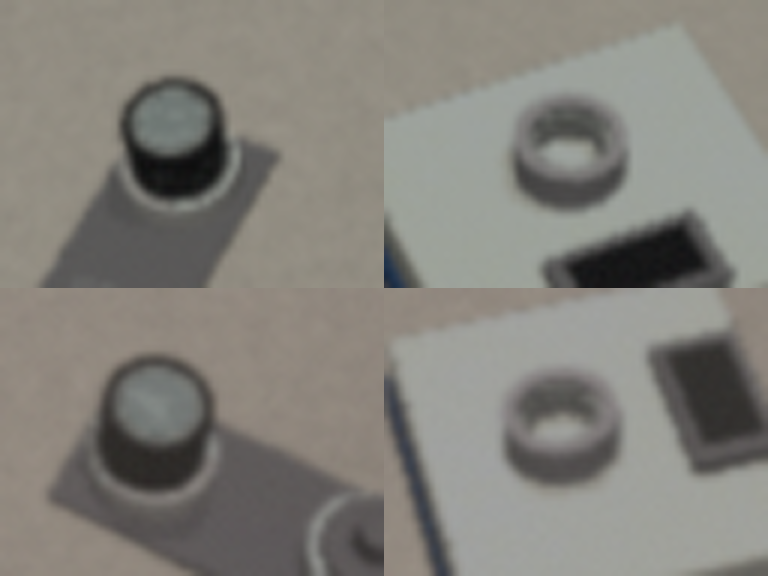

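The top row is the scene camera and the bottom row the side camera. The barrel top is at scene (178.3,239.4) and side (295.6,258.9). The port mouth is at scene (260.6,182.9) and side (234.3,180.6).

```bash
python3 - <<'E'
from h import *
np.set_printoptions(precision=4,suppress=True)
def tri(pa,pb):
    A=[];B=[]
    for f,p in(('a',pa),('b',pb)):
        o,d=ray(f,*p); d/=np.linalg.norm(d); P=np.eye(3)-np.outer(d,d); A.append(P);B.append(P@o)
    return np.linalg.lstsq(np.vstack(A),np.hstack(B),rcond=None)[0]
for n,pa,pb,z in(('barrel',(178.3,239.4),(295.6,258.9),.060),('port',(260.6,182.9),(234.3,180.6),.081),('plug',(161.5,273),(332.5,283),.046),('bottle',(252,127),(138,185),.05)):
    print(n,tri(pa,pb),onz('a',*pa,z),onz('b',*pb,z))
# display pad dir: reader corners
print(onz('a',272,205,.067),onz('b',261,178,.067))
print(bot.read_state()['time_s'])
E
```

```text
barrel [ 0.4919 -0.1601  0.0593] [ 0.4924 -0.1611  0.06  ] [ 0.4916 -0.1597  0.06  ]
port [0.5423 0.1589 0.0777] [0.5441 0.1565 0.081 ] [0.5405 0.1566 0.081 ]
plug [ 0.5253 -0.2647  0.0324] [ 0.5324 -0.2674  0.046 ] [ 0.5182 -0.2692  0.046 ]
bottle [0.3183 0.3785 0.0369] [0.3304 0.361  0.05  ] [0.3151 0.3731 0.05  ]
[0.6223 0.1201 0.067 ] [0.6188 0.1182 0.067 ]
0.15
```

Request:
arm_command(targets=[{"rot": [0, 0, 48], "offset": [-28, 25.5, 2], "gripper": 0}, {"rot": [0, 0, 48], "offset": [-28, 25.5, 2], "gripper": 0}, {"rot": [0, 0, 48], "offset": [-28, 25.5, 2], "gripper": 0}, {"rot": [0, 0, 48], "offset": [-28, 25.5, 2], "gripper": 0}, {"rot": [0, 0, 48], "offset": [-28, 25.5, 2], "gripper": 0}, {"rot": [0, 0, 48], "offset": [-28, 25.5, 2], "gripper": 0}, {"rot": [0, 0, 48], "offset": [-28, 25.5, 2], "gripper": 0}, {"rot": [0, 0, 48], "offset": [-28, 25.5, 2], "gripper": 0}])

```text
time_s: 0.95
position: [0.3779, 0.2009, 0.2721]
tcp_rot: [[0.958, 0.287, -0.0], [0.287, -0.958, -0.001], [-0.001, 0.001, -1.0]]
force: [0.8, 0.4, -0.2]
opening: 0.997
```

```bash
python3 - <<'E'
from h import *
snap("wrist","w0")
print(proj('w0',np.array([.542,.157,.081]),True))
E
```

```text
(np.float64(376.86376440593614), np.float64(260.60523379317266))
```

Request:
arm_command(targets=[{"rot": [0, 0, 0], "offset": [0.5, 38, 7], "gripper": 0}, {"rot": [0, 0, 0], "offset": [0.5, 38, 7], "gripper": 0}, {"rot": [0, 0, 0], "offset": [0.5, 38, 7], "gripper": 0}, {"rot": [0, 0, 0], "offset": [0.5, 38, 7], "gripper": 0}, {"rot": [0, 0, 0], "offset": [0.5, 38, 7], "gripper": 0}, {"rot": [0, 0, 0], "offset": [0.5, 38, 7], "gripper": 0}, {"rot": [0, 0, 0], "offset": [0.5, 38, 7], "gripper": 0}, {"rot": [0, 0, 0], "offset": [0.5, 38, 7], "gripper": 0}])

```text
time_s: 1.8
position: [0.4932, -0.1618, 0.2016]
tcp_rot: [[0.958, 0.287, 0.001], [0.287, -0.958, -0.001], [0.001, 0.001, -1.0]]
force: [1.2, -0.0, 0.3]
opening: 0.998
```

```bash
python3 - <<'E'
from h import *
snap("wrist","w1")
print(proj('w1',np.array([.492,-.160,.06]),True), bot.read_state()['position'])
x=cv2.imread('pics/w0.png');y=cv2.imread('pics/w1.png')
cv2.imwrite('pics/e.png',np.hstack([cv2.resize(i,(400,300)) for i in (x,y)]))
E
```

```text
(np.float64(250.5892537828279), np.float64(197.79305404487124)) [ 0.49590614 -0.16675128  0.20126483]
```

View pics/e.png

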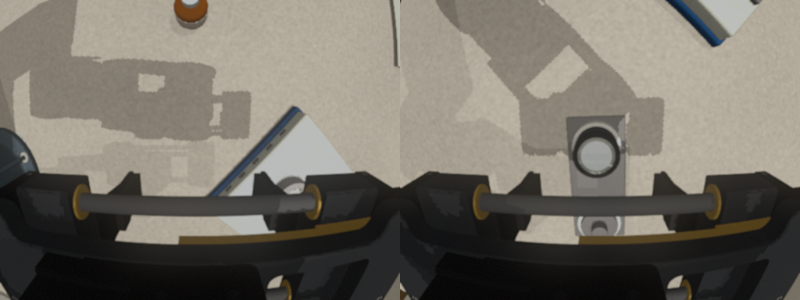

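The right half shows the barrel window at full-frame (252,198), against a predicted (250.6,197.8), so they agree. The rest is aligned with the jaws. I'll descend part way, settle, and measure precisely.

Request:
arm_command(targets=[{"rot": [0, 0, 0], "offset": [0, 0, 4.5], "gripper": 0}, {"rot": [0, 0, 0], "offset": [0, 0, 4.5], "gripper": 0}, {"rot": [0, 0, 0], "offset": [0, 0, 4.5], "gripper": 0}, {"rot": [0, 0, 0], "offset": [0, 0, 4.5], "gripper": 0}])

```text
time_s: 2.25
position: [0.4927, -0.1583, 0.1587]
tcp_rot: [[0.957, 0.29, 0.002], [0.29, -0.957, -0.001], [0.001, 0.001, -1.0]]
force: [-0.7, -0.4, -0.1]
opening: 0.998
```

```bash
python3 - <<'E'
from h import *
np.set_printoptions(precision=4,suppress=True)
snap("wrist","w2")
p=np.array(proj('w2',np.array([.492,-.160,.06]),True));s=bot.read_state()
print(p,s['position'],s['tcp_rot'],s['joint_positions'])
im=cv2.imread('pics/w2.png'); u,v=p.astype(int)
x0,y0=u-60,v-60; c=im[y0:y0+120,x0:x0+120]
cv2.imwrite('pics/f.png',cv2.resize(c,None,fx=4,fy=4,interpolation=cv2.INTER_CUBIC)); print(x0,y0)
E
```

```text
[249.5398 220.7725] [ 0.4929 -0.1584  0.1591] [[ 0.957   0.2902  0.0028]
 [ 0.2902 -0.957  -0.0016]
 [ 0.0022  0.0023 -1.    ]] [-30.1927  33.8758 104.1372   0.0005  41.8035 -47.0623]
189 160
```

View pics/f.png

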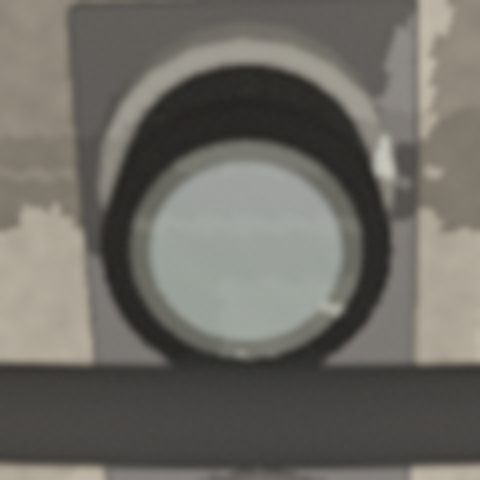

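Window centre in the crop is (246.5,250.5), which is full-frame pixel (250.2,222.2).

```bash
python3 - <<'E'
from h import *
np.set_printoptions(precision=4,suppress=True)
p=onz('w2',250.2,222.2,.06,True); s=bot.read_state(); R=s['tcp_rot']
g=s['position']+R[:,2]*.051
print(p,R.T@(p-g)*100)
E
```

```text
[ 0.4927 -0.1609  0.06  ] [-0.1132  0.2091  4.815 ]
```

Request:
arm_command(targets=[{"rot": [0, 0, 0], "offset": [-0.1, 0.2, 3], "gripper": 0}, {"rot": [0, 0, 0], "offset": [-0.1, 0.2, 5.9], "gripper": 0}, {"rot": [0, 0, 0], "offset": [-0.1, 0.2, 5.9], "gripper": 0}, {"rot": [0, 0, 0], "offset": [-0.1, 0.2, 5.9], "gripper": 0.6}, {"rot": [0, 0, 0], "offset": [-0.1, 0.2, 5.9], "gripper": 0.7}, {"rot": [0, 0, 0], "offset": [-0.1, 0.2, 5.9], "gripper": 0.7}, {"rot": [0, 0, 0], "offset": [-0.1, 0.2, 5.9], "gripper": 0.7}, {"rot": [0, 0, 0], "offset": [-0.1, 0.2, 5.9], "gripper": 0.7}])

```text
time_s: 3.1
position: [0.4921, -0.1611, 0.099]
tcp_rot: [[0.957, 0.289, 0.001], [0.289, -0.957, -0.001], [0.001, 0.001, -1.0]]
force: [0.4, 0.3, 0.8]
opening: 0.632
```

Request:
arm_command(targets=[{"rot": [0, 0, 0], "offset": [0, 0, 0], "gripper": 0.8}, {"rot": [0, 0, 0], "offset": [0, 0, 0], "gripper": 0.8}, {"rot": [0, 0, 0], "offset": [0, 0, 0], "gripper": 0.8}, {"rot": [0, 0, 0], "offset": [0, 0, -2], "gripper": 0.8}, {"rot": [0, 0, 0], "offset": [0, 0, -5], "gripper": 0.8}, {"rot": [0, 0, 0], "offset": [0, 0, -8], "gripper": 0.8}, {"rot": [0, 0, 0], "offset": [0, 0, -12], "gripper": 0.8}, {"rot": [0, 0, 0], "offset": [0, 0, -12], "gripper": 0.8}])

```text
time_s: 3.9
position: [0.494, -0.1621, 0.2223]
tcp_rot: [[0.957, 0.289, 0.008], [0.289, -0.957, -0.005], [0.006, 0.007, -1.0]]
force: [1.1, 0.2, -2.6]
opening: 0.581
```

Request:
arm_command(targets=[{"rot": [0, 0, 0], "offset": [1.7, -3.6, 0], "gripper": 0.8}, {"rot": [0, 0, 0], "offset": [3.7, -7.8, 0], "gripper": 0.8}, {"rot": [0, 0, 0], "offset": [5.7, -12, 0], "gripper": 0.8}, {"rot": [0, 0, 0], "offset": [7.7, -16.2, 0], "gripper": 0.8}, {"rot": [0, 0, 0], "offset": [9.7, -20.4, 0], "gripper": 0.8}, {"rot": [0, 0, 0], "offset": [11.7, -24.6, 0], "gripper": 0.8}, {"rot": [0, 0, 0], "offset": [13.2, -27.8, 0], "gripper": 0.8}, {"rot": [0, 0, 0], "offset": [13.8, -29.1, 0], "gripper": 0.8}])

```text
time_s: 4.7
position: [0.539, 0.1606, 0.2166]
tcp_rot: [[0.956, 0.292, -0.002], [0.292, -0.956, 0.0], [-0.002, -0.001, -1.0]]
force: [-0.1, 0.4, -2.2]
opening: 0.578
```

Request:
arm_command(targets=[{"rot": [0, 0, 0], "offset": [0, 0, 0], "gripper": 0.8}, {"rot": [0, 0, 0], "offset": [0, 0, 0], "gripper": 0.8}, {"rot": [0, 0, 0], "offset": [0, 0, 0], "gripper": 0.8}])

```text
time_s: 5.0
position: [0.5395, 0.1559, 0.2177]
tcp_rot: [[0.958, 0.287, -0.002], [0.287, -0.958, -0.001], [-0.002, 0.0, -1.0]]
force: [-0.4, 0.4, -2.1]
opening: 0.578
```

```bash
python3 - <<'E'
from h import *
np.set_printoptions(precision=4,suppress=True)
snap("wrist","w3");snap("scene","s3");snap("side","t3")
s=bot.read_state();print(s['position'],s['tcp_rot'],s['force'],s['joint_positions'])
P=np.array([.542,.157,.081])
pw,ps,pt=[np.array(proj(f,P,f=='w3')) for f in('w3','s3','t3')];print(pw,ps,pt)
def cr(f,p,w,k):
    im=cv2.imread(f'pics/{f}.png');x,y=int(p[0]-w),int(p[1]-w*.75);x,y=max(x,0),max(y,0);print(f,x,y)
    return cv2.resize(im[y:y+int(1.5*w),x:x+2*w],(400,300),interpolation=cv2.INTER_CUBIC)
cv2.imwrite('pics/g.png',np.vstack([np.hstack([cr('s3',ps,32,6),cr('t3',pt,32,6)]),np.hstack([cr('w3',pw,80,2),cv2.resize(cv2.imread('pics/w3.png'),(400,300))])]))
E
```

```text
[0.5399 0.1561 0.2182] [[ 0.9579  0.287  -0.0003]
 [ 0.287  -0.9579 -0.0002]
 [-0.0004  0.0001 -1.    ]] [-0.3113  0.2237 -0.8203] [  4.7393  31.0331  95.3158  -0.0155  53.6691 -11.9304]
[255.1733 201.7662] [260.2024 182.4921] [234.5766 180.2931]
s3 228 158
t3 202 156
w3 175 141
```

View pics/g.png

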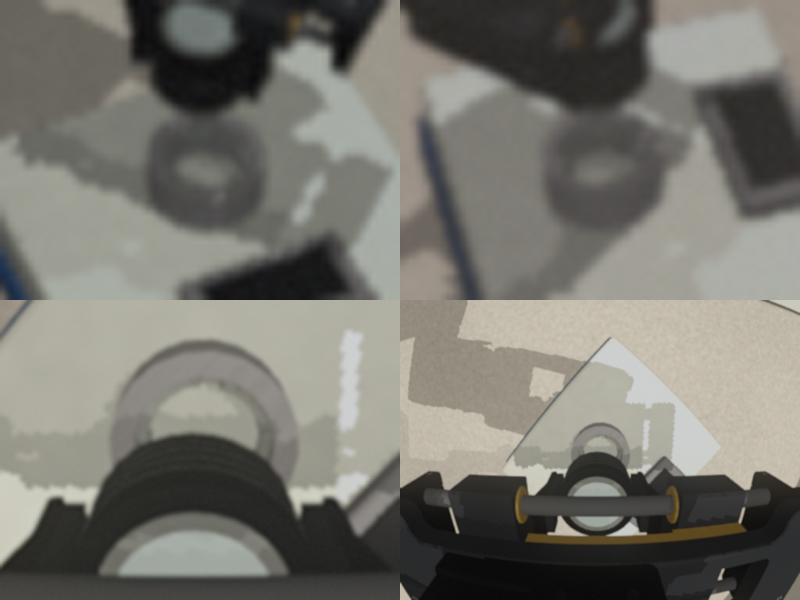

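The wrist crop shows the port rim. Its outer edge spans 110 to 300 in the crop, or pixels 219 to 295, with the rim top edge near y=163 and the bore's far edge near y=174. I'll fit this by projecting circles from the calibration.

```bash
python3 - <<'E'
from h import *
np.set_printoptions(precision=4,suppress=True)
print(ray('w3',250,190,True))
t=np.linspace(0,2*np.pi,361)
im=cv2.imread('pics/w3.png')[141:261,175:335]; k=5
o=cv2.resize(im,None,fx=k,fy=k,interpolation=cv2.INTER_CUBIC)
for P,col in(((.542,.157),(0,0,255)),((.543,.156),(0,255,0))):
  for r,z in((.031,.081),(.0228,.081),(.031,.055)):
    q=np.array([proj('w3',np.array([P[0]+r*np.cos(a),P[1]+r*np.sin(a),z]),True) for a in t])
    print(P,r,z,q.min(0),q.max(0)); 
    if col[2] or z>.06: cv2.polylines(o,[np.int32(((q-[175,141])+.5)*k)],True,col,1)
cv2.imwrite('pics/i.png',o)
E
```

```text
(array([0.5187, 0.2259, 0.3099]), array([ 0.0692, -0.2557, -0.9643]))
(0.542, 0.157) 0.031 0.081 [216.9285 163.9061] [293.3301 236.806 ]
(0.542, 0.157) 0.0228 0.081 [226.9916 174.1469] [283.3065 227.8504]
(0.542, 0.157) 0.031 0.055 [220.2309 158.5409] [289.4964 225.2096]
(0.543, 0.156) 0.031 0.081 [217.7976 165.4718] [294.0811 238.1454]
(0.543, 0.156) 0.0228 0.081 [227.8513 175.6907] [284.0785 229.2257]
(0.543, 0.156) 0.031 0.055 [221.0129 159.956 ] [290.1877 226.4541]
```

View pics/i.png

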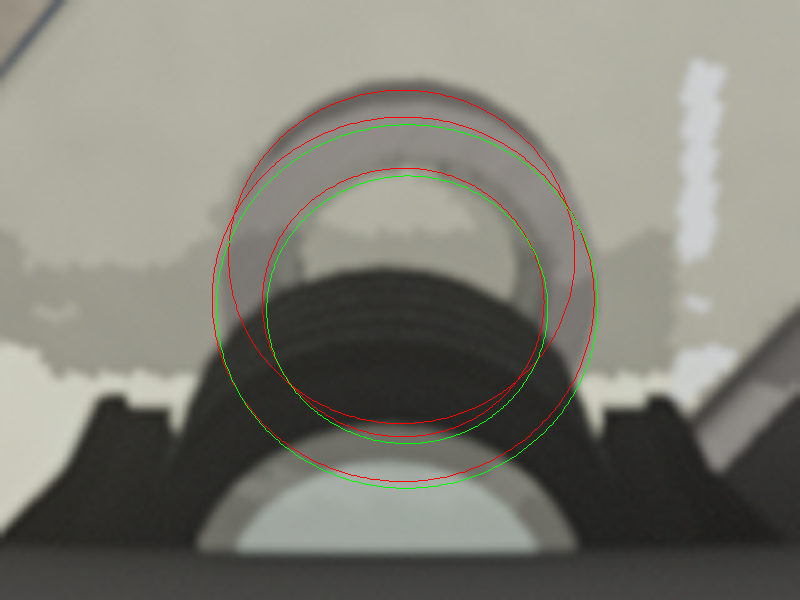

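The overlay puts the ring about 1.2 px right of and 2 px above the red prediction, giving a port at about (0.5424,0.159). That matches the earlier triangulation of (0.5423,0.1589). Moving above it.

Request:
arm_command(targets=[{"rot": [0, 0, 0], "offset": [0.31, -0.21, 0.5], "gripper": 0.8}, {"rot": [0, 0, 0], "offset": [0.31, -0.21, 2], "gripper": 0.8}, {"rot": [0, 0, 0], "offset": [0.31, -0.21, 3.7], "gripper": 0.8}, {"rot": [0, 0, 0], "offset": [0.31, -0.21, 3.7], "gripper": 0.8}, {"rot": [0, 0, 0], "offset": [0.31, -0.21, 3.7], "gripper": 0.8}, {"rot": [0, 0, 0], "offset": [0.31, -0.21, 3.7], "gripper": 0.8}])

```text
time_s: 5.75
position: [0.5428, 0.1604, 0.1819]
tcp_rot: [[0.957, 0.289, 0.001], [0.289, -0.957, 0.0], [0.001, 0.0, -1.0]]
force: [0.2, -1.0, -2.0]
opening: 0.576
```

```bash
python3 - <<'E'
from h import *
np.set_printoptions(precision=4,suppress=True)
s=bot.read_state();print(s['position'],s['tcp_rot'],s['force'],s['moment'])
E
```

```text
[0.5428 0.1604 0.1819] [[ 0.9574  0.2889  0.0015]
 [ 0.2889 -0.9574  0.0002]
 [ 0.0015  0.0003 -1.    ]] [ 0.1811 -1.032  -1.957 ] [-0.0674 -0.0049 -0.0525]
```

Request:
arm_command(targets=[{"rot": [0, 0, 0], "offset": [0, 0.08, 0.3], "gripper": 0.8}, {"rot": [0, 0, 0], "offset": [0, 0.08, 0.6], "gripper": 0.8}, {"rot": [0, 0, 0], "offset": [0, 0.08, 0.9], "gripper": 0.8}, {"rot": [0, 0, 0], "offset": [0, 0.08, 0.9], "gripper": 0.8}, {"rot": [0, 0, 0], "offset": [0, 0.08, 0.9], "gripper": 0.8}])

```text
time_s: 6.25
position: [0.5423, 0.1597, 0.1721]
tcp_rot: [[0.957, 0.289, -0.0], [0.289, -0.957, -0.0], [-0.0, -0.0, -1.0]]
force: [-0.3, -0.5, -2.1]
opening: 0.58
```

Request:
arm_command(targets=[{"rot": [0, 0, 0], "offset": [0, 0, 0.15], "gripper": 0.8}, {"rot": [0, 0, 0], "offset": [0, 0, 0.3], "gripper": 0.8}, {"rot": [0, 0, 0], "offset": [0, 0, 0.3], "gripper": 0.8}])

```text
time_s: 6.55
position: [0.5423, 0.1596, 0.169]
tcp_rot: [[0.957, 0.289, -0.0], [0.289, -0.957, -0.0], [-0.0, -0.0, -1.0]]
force: [-0.0, 0.3, -1.9]
opening: 0.579
```

Request:
arm_command(targets=[{"rot": [0, 0, 0], "offset": [0, 0, 0.1], "gripper": 0.8}, {"rot": [0, 0, 0], "offset": [0, 0, 0.2], "gripper": 0.8}, {"rot": [0, 0, 0], "offset": [0, 0, 0.2], "gripper": 0.8}])

```text
time_s: 6.85
position: [0.5423, 0.1597, 0.1671]
tcp_rot: [[0.957, 0.289, -0.0], [0.289, -0.957, -0.0], [-0.0, -0.0, -1.0]]
force: [-0.7, -0.0, -1.5]
opening: 0.58
```

Request:
arm_command(targets=[{"rot": [0, 0, 0], "offset": [0, 0, 0.1], "gripper": 0.8}, {"rot": [0, 0, 0], "offset": [0, 0, 0.15], "gripper": 0.8}, {"rot": [0, 0, 0], "offset": [0, 0, 0.15], "gripper": 0.8}])

```text
time_s: 7.15
position: [0.5424, 0.1596, 0.1656]
tcp_rot: [[0.957, 0.289, -0.0], [0.289, -0.957, -0.0], [-0.0, -0.0, -1.0]]
force: [-0.8, 0.5, -1.3]
opening: 0.581
```

Request:
arm_command(targets=[{"rot": [0, 0, 0], "offset": [0, 0, 0.1], "gripper": 0.8}, {"rot": [0, 0, 0], "offset": [0, 0, 0.15], "gripper": 0.8}, {"rot": [0, 0, 0], "offset": [0, 0, 0.15], "gripper": 0.8}])

```text
time_s: 7.45
position: [0.5424, 0.1597, 0.1643]
tcp_rot: [[0.957, 0.289, 0.0], [0.289, -0.957, -0.0], [0.0, 0.0, -1.0]]
force: [-0.4, 0.1, -0.9]
opening: 0.584
```

Request:
arm_command(targets=[{"rot": [0, 0, 0], "offset": [0, 0, 0.05], "gripper": 0.8}, {"rot": [0, 0, 0], "offset": [0, 0, 0.1], "gripper": 0.8}, {"rot": [0, 0, 0], "offset": [0, 0, 0.1], "gripper": 0.8}])

```text
time_s: 7.75
position: [0.5424, 0.1597, 0.1641]
tcp_rot: [[0.957, 0.289, 0.0], [0.289, -0.957, -0.0], [0.0, 0.0, -1.0]]
force: [-1.6, -0.3, 5.0]
opening: 0.582
```

Contact is at h≈8 mm, which fits lugs resting on the thread. I'll turn anticlockwise and rise with the ledge.

Request:
arm_command(targets=[{"rot": [0, 0, -5], "offset": [0, 0, -0.03], "gripper": 0.8}, {"rot": [0, 0, -10], "offset": [0, 0, -0.06], "gripper": 0.8}, {"rot": [0, 0, -10], "offset": [0, 0, -0.06], "gripper": 0.8}])

```text
time_s: 8.05
position: [0.5424, 0.1597, 0.1647]
tcp_rot: [[0.892, 0.451, 0.001], [0.451, -0.892, 0.0], [0.0, 0.0, -1.0]]
force: [-0.7, 0.2, 5.6]
opening: 0.578
```

Request:
arm_command(targets=[{"rot": [0, 0, -5], "offset": [0, 0, -0.03], "gripper": 0.8}, {"rot": [0, 0, -10], "offset": [0, 0, -0.06], "gripper": 0.8}, {"rot": [0, 0, -10], "offset": [0, 0, -0.06], "gripper": 0.8}])

```text
time_s: 8.35
position: [0.5424, 0.1597, 0.1652]
tcp_rot: [[0.801, 0.599, 0.0], [0.599, -0.801, 0.0], [0.0, 0.0, -1.0]]
force: [-1.4, -0.2, 4.6]
opening: 0.579
```

Request:
arm_command(targets=[{"rot": [0, 0, -5], "offset": [0, 0, -0.025], "gripper": 0.8}, {"rot": [0, 0, -10], "offset": [0, 0, -0.05], "gripper": 0.8}, {"rot": [0, 0, -10], "offset": [0, 0, -0.05], "gripper": 0.8}])

```text
time_s: 8.65
position: [0.5428, 0.1597, 0.1656]
tcp_rot: [[0.685, 0.728, 0.001], [0.728, -0.685, 0.0], [0.001, 0.001, -1.0]]
force: [-1.4, -0.1, 5.2]
opening: 0.577
```

Request:
arm_command(targets=[{"rot": [0, 0, -5], "offset": [0, 0, -0.025], "gripper": 0.8}, {"rot": [0, 0, -10], "offset": [0, 0, -0.05], "gripper": 0.8}, {"rot": [0, 0, -10], "offset": [0, 0, -0.05], "gripper": 0.8}])

```text
time_s: 8.95
position: [0.5424, 0.1596, 0.165]
tcp_rot: [[0.55, 0.835, -0.0], [0.835, -0.55, -0.0], [-0.0, -0.0, -1.0]]
force: [0.7, -0.7, -1.7]
opening: 0.584
```

Request:
arm_command(targets=[{"rot": [0, 0, -5], "offset": [0, 0, -0.025], "gripper": 0.8}, {"rot": [0, 0, -10], "offset": [0, 0, -0.05], "gripper": 0.8}, {"rot": [0, 0, -10], "offset": [0, 0, -0.05], "gripper": 0.8}])

```text
time_s: 9.25
position: [0.5422, 0.1597, 0.1654]
tcp_rot: [[0.397, 0.918, -0.001], [0.918, -0.397, -0.0], [-0.0, -0.001, -1.0]]
force: [0.2, 0.3, -1.2]
opening: 0.577
```

Contact was lost between 30° and 40° of turn. Lowering gently to probe the drop.

Request:
arm_command(targets=[{"rot": [0, 0, 0], "offset": [0, 0, 0.1], "gripper": 0.8}, {"rot": [0, 0, 0], "offset": [0, 0, 0.15], "gripper": 0.8}, {"rot": [0, 0, 0], "offset": [0, 0, 0.15], "gripper": 0.8}])

```text
time_s: 9.55
position: [0.5423, 0.1597, 0.1645]
tcp_rot: [[0.395, 0.919, -0.0], [0.919, -0.395, -0.0], [-0.0, -0.0, -1.0]]
force: [0.3, -0.0, 0.0]
opening: 0.584
```

Request:
arm_command(targets=[{"rot": [0, 0, 0], "offset": [0, 0, 0.1], "gripper": 0.8}, {"rot": [0, 0, 0], "offset": [0, 0, 0.15], "gripper": 0.8}, {"rot": [0, 0, 0], "offset": [0, 0, 0.15], "gripper": 0.8}])

```text
time_s: 9.85
position: [0.5424, 0.1597, 0.1641]
tcp_rot: [[0.395, 0.919, 0.001], [0.919, -0.395, -0.0], [0.0, 0.0, -1.0]]
force: [-2.0, 0.5, 8.3]
opening: 0.58
```

The sink was only about 1.4 mm, so a lug has probably passed the gap and is standing on a rib. I'll turn back a little and feel for the gap.

Request:
arm_command(targets=[{"rot": [0, 0, 2], "offset": [0, 0, 0], "gripper": 0.8}, {"rot": [0, 0, 4], "offset": [0, 0, 0], "gripper": 0.8}, {"rot": [0, 0, 4], "offset": [0, 0, 0], "gripper": 0.8}])

```text
time_s: 10.15
position: [0.543, 0.1599, 0.1639]
tcp_rot: [[0.458, 0.889, 0.002], [0.889, -0.458, 0.0], [0.001, 0.002, -1.0]]
force: [-1.1, -0.0, 6.2]
opening: 0.577
```

```bash
cat > st.py <<'E'
from h import *
np.set_printoptions(precision=4,suppress=True)
s=bot.read_state();R=s['tcp_rot'];print(s['time_s'],s['position'],'F',s['force'],'M',s['moment'],'ang',np.degrees(np.arctan2(R[1,0],R[0,0])))
E
python3 st.py
```

```text
10.15 [0.543  0.1599 0.1639] F [-1.1293 -0.033   6.2146] M [ 0.0253  0.1639 -0.0206] ang 62.76885991036659
```

Request:
arm_command(targets=[{"rot": [0, 0, 2], "offset": [0, 0, 0.01], "gripper": 0.8}, {"rot": [0, 0, 4], "offset": [0, 0, 0.02], "gripper": 0.8}, {"rot": [0, 0, 4], "offset": [0, 0, 0.02], "gripper": 0.8}])

```text
time_s: 10.45
position: [0.543, 0.1599, 0.1633]
tcp_rot: [[0.518, 0.856, 0.002], [0.856, -0.518, 0.0], [0.001, 0.001, -1.0]]
force: [0.0, 0.2, 3.8]
opening: 0.577
```

```bash
python3 st.py
```

```text
10.45 [0.543  0.1599 0.1633] F [0.0295 0.1871 3.8196] M [ 0.1086 -0.0333 -0.0503] ang 58.817061191476824
```

The surface here also slopes down clockwise, so I'm on a ledge. I'll go on anticlockwise, following the climb and pressing a bit more.

Request:
arm_command(targets=[{"rot": [0, 0, -5], "offset": [0, 0, 0], "gripper": 0.8}, {"rot": [0, 0, -10], "offset": [0, 0, -0.02], "gripper": 0.8}, {"rot": [0, 0, -10], "offset": [0, 0, -0.02], "gripper": 0.8}])

```text
time_s: 10.75
position: [0.5428, 0.1596, 0.1642]
tcp_rot: [[0.359, 0.933, 0.001], [0.933, -0.359, -0.0], [0.0, 0.001, -1.0]]
force: [-1.9, -0.2, 8.9]
opening: 0.577
```

Request:
arm_command(targets=[{"rot": [0, 0, -5], "offset": [0, 0, -0.025], "gripper": 0.8}, {"rot": [0, 0, -10], "offset": [0, 0, -0.05], "gripper": 0.8}, {"rot": [0, 0, -10], "offset": [0, 0, -0.05], "gripper": 0.8}])

```text
time_s: 11.05
position: [0.5424, 0.1595, 0.1634]
tcp_rot: [[0.194, 0.981, 0.0], [0.981, -0.194, -0.0], [-0.0, 0.0, -1.0]]
force: [-0.9, 0.4, -1.2]
opening: 0.579
```

Request:
arm_command(targets=[{"rot": [0, 0, -5], "offset": [0, 0, -0.025], "gripper": 0.8}, {"rot": [0, 0, -10], "offset": [0, 0, -0.05], "gripper": 0.8}, {"rot": [0, 0, -10], "offset": [0, 0, -0.05], "gripper": 0.8}])

```text
time_s: 11.35
position: [0.542, 0.1596, 0.1632]
tcp_rot: [[0.022, 1.0, -0.002], [1.0, -0.022, -0.0], [-0.0, -0.002, -1.0]]
force: [-0.5, 0.5, -1.9]
opening: 0.578
```

Request:
arm_command(targets=[{"rot": [0, 0, 5], "offset": [0, 0, 0], "gripper": 0.8}, {"rot": [0, 0, 9], "offset": [0, 0, 0.03], "gripper": 0.8}, {"rot": [0, 0, 9], "offset": [0, 0, 0.08], "gripper": 0.8}, {"rot": [0, 0, 9], "offset": [0, 0, 0.13], "gripper": 0.8}, {"rot": [0, 0, 9], "offset": [0, 0, 0.13], "gripper": 0.8}])

```text
time_s: 11.85
position: [0.542, 0.1596, 0.1626]
tcp_rot: [[0.177, 0.984, -0.001], [0.984, -0.177, -0.0], [-0.0, -0.001, -1.0]]
force: [-1.8, -0.5, 0.5]
opening: 0.579
```

```bash
python3 st.py
```

```text
11.85 [0.542  0.1596 0.1626] F [-1.8136 -0.4824  0.471 ] M [-0.0371  0.2713  0.0135] ang 79.81095669589746
```

The picture now fits. There was a ledge up to 47°, then a skipped gap at about 47–57° and a rib top at about 57–72°. I'm now on the low end of the next ledge (h≈6.5), so the next gap should be at about 137–147°. I'll follow the climb.

Request:
arm_command(targets=[{"rot": [0, 0, -5], "offset": [0, 0, 0.02], "gripper": 0.8}, {"rot": [0, 0, -10], "offset": [0, 0, 0], "gripper": 0.8}, {"rot": [0, 0, -15], "offset": [0, 0, -0.03], "gripper": 0.8}, {"rot": [0, 0, -20], "offset": [0, 0, -0.06], "gripper": 0.8}, {"rot": [0, 0, -20], "offset": [0, 0, -0.06], "gripper": 0.8}])

```text
time_s: 12.35
position: [0.5425, 0.1596, 0.1637]
tcp_rot: [[-0.17, 0.985, 0.0], [0.985, 0.17, -0.0], [-0.0, 0.0, -1.0]]
force: [-1.5, 0.6, 4.7]
opening: 0.58
```

```bash
python3 st.py
```

```text
12.35 [0.5425 0.1596 0.1637] F [-1.4907  0.6311  4.7475] M [-0.0337  0.3224 -0.0039] ang 99.81597653874908
```

Request:
arm_command(targets=[{"rot": [0, 0, -6], "offset": [0, 0, -0.03], "gripper": 0.8}, {"rot": [0, 0, -12], "offset": [0, 0, -0.06], "gripper": 0.8}, {"rot": [0, 0, -18], "offset": [0, 0, -0.09], "gripper": 0.8}, {"rot": [0, 0, -24], "offset": [0, 0, -0.12], "gripper": 0.8}, {"rot": [0, 0, -28], "offset": [0, 0, -0.14], "gripper": 0.8}, {"rot": [0, 0, -28], "offset": [0, 0, -0.14], "gripper": 0.8}])

```text
time_s: 12.95
position: [0.5426, 0.1596, 0.1653]
tcp_rot: [[-0.612, 0.791, 0.001], [0.791, 0.612, -0.0], [-0.001, 0.001, -1.0]]
force: [-1.6, -1.2, 5.2]
opening: 0.578
```

```bash
python3 st.py
```

```text
12.95 [0.5426 0.1596 0.1653] F [-1.6371 -1.182   5.2011] M [-0.0592  0.248   0.008 ] ang 127.76266221375828
```

Request:
arm_command(targets=[{"rot": [0, 0, -3], "offset": [0, 0, -0.015], "gripper": 0.8}, {"rot": [0, 0, -6], "offset": [0, 0, -0.03], "gripper": 0.8}, {"rot": [0, 0, -6], "offset": [0, 0, -0.03], "gripper": 0.8}])

```text
time_s: 13.25
position: [0.5428, 0.1596, 0.1655]
tcp_rot: [[-0.691, 0.723, 0.001], [0.723, 0.691, -0.0], [-0.001, 0.001, -1.0]]
force: [-1.6, -0.4, 5.2]
opening: 0.581
```

Request:
arm_command(targets=[{"rot": [0, 0, -2], "offset": [0, 0, 0], "gripper": 0.8}, {"rot": [0, 0, -4], "offset": [0, 0, 0], "gripper": 0.8}, {"rot": [0, 0, -4], "offset": [0, 0, 0], "gripper": 0.8}])

```text
time_s: 13.55
position: [0.5431, 0.1595, 0.1655]
tcp_rot: [[-0.739, 0.673, 0.002], [0.673, 0.739, -0.0], [-0.001, 0.001, -1.0]]
force: [-0.6, -1.8, 5.0]
opening: 0.579
```

At 137.7° it is still on the ledge. Next step is 3° with slight pressing.

Request:
arm_command(targets=[{"rot": [0, 0, -1.5], "offset": [0, 0, 0], "gripper": 0.8}, {"rot": [0, 0, -3], "offset": [0, 0, 0], "gripper": 0.8}, {"rot": [0, 0, -3], "offset": [0, 0, 0], "gripper": 0.8}])

```text
time_s: 13.85
position: [0.5432, 0.1594, 0.1652]
tcp_rot: [[-0.775, 0.633, 0.002], [0.633, 0.775, -0.0], [-0.002, 0.001, -1.0]]
force: [0.9, -2.4, 3.5]
opening: 0.577
```

Request:
arm_command(targets=[{"rot": [0, 0, -1], "offset": [0, 0, 0.02], "gripper": 0.8}, {"rot": [0, 0, -2.5], "offset": [0, 0, 0.02], "gripper": 0.8}, {"rot": [0, 0, -2.5], "offset": [0, 0, 0.02], "gripper": 0.8}])

```text
time_s: 14.15
position: [0.5415, 0.16, 0.164]
tcp_rot: [[-0.802, 0.597, -0.003], [0.597, 0.802, 0.001], [0.002, -0.001, -1.0]]
force: [0.7, 0.1, -1.6]
opening: 0.577
```

```bash
python3 st.py
```

```text
14.15 [0.5415 0.16   0.164 ] F [ 0.6822  0.1351 -1.6124] M [ 0.0681 -0.0618  0.0328] ang 143.32426845541897
```

Contact was lost at 143°, so it is in the gap. Lowering without turning.

Request:
arm_command(targets=[{"rot": [0, 0, 0], "offset": [0, 0, 0.1], "gripper": 0.8}, {"rot": [0, 0, 0], "offset": [0, 0, 0.15], "gripper": 0.8}, {"rot": [0, 0, 0], "offset": [0, 0, 0.15], "gripper": 0.8}])

```text
time_s: 14.45
position: [0.5418, 0.1599, 0.1626]
tcp_rot: [[-0.802, 0.598, -0.002], [0.598, 0.802, 0.0], [0.002, -0.001, -1.0]]
force: [1.2, -0.8, -1.0]
opening: 0.579
```

```bash
python3 st.py
```

```text
14.45 [0.5418 0.1599 0.1626] F [ 1.2346 -0.7514 -0.9688] M [0.0735 0.069  0.0469] ang 143.30343944355818
```

Request:
arm_command(targets=[{"rot": [0, 0, 0], "offset": [0, 0, 0.1], "gripper": 0.8}, {"rot": [0, 0, 0], "offset": [0, 0, 0.15], "gripper": 0.8}, {"rot": [0, 0, 0], "offset": [0, 0, 0.15], "gripper": 0.8}])

```text
time_s: 14.75
position: [0.542, 0.1597, 0.1615]
tcp_rot: [[-0.802, 0.598, -0.001], [0.598, 0.802, 0.0], [0.001, -0.001, -1.0]]
force: [-0.0, -0.1, -1.7]
opening: 0.582
```

Request:
arm_command(targets=[{"rot": [0, 0, 0], "offset": [0, 0, 0.08], "gripper": 0.8}, {"rot": [0, 0, 0], "offset": [0, 0, 0.12], "gripper": 0.8}, {"rot": [0, 0, 0], "offset": [0, 0, 0.12], "gripper": 0.8}])

```text
time_s: 15.05
position: [0.5421, 0.1597, 0.1604]
tcp_rot: [[-0.802, 0.598, -0.001], [0.598, 0.802, 0.0], [0.001, -0.0, -1.0]]
force: [-0.8, 0.6, -1.1]
opening: 0.58
```

```bash
python3 st.py
```

```text
15.05 [0.5421 0.1597 0.1604] F [-0.8211  0.6186 -1.1459] M [0.0717 0.221  0.0059] ang 143.2997507390462
```

Request:
arm_command(targets=[{"rot": [0, 0, 0], "offset": [0, 0, 0.06], "gripper": 0.8}, {"rot": [0, 0, 0], "offset": [0, 0, 0.1], "gripper": 0.8}, {"rot": [0, 0, 0], "offset": [0, 0, 0.1], "gripper": 0.8}])

```text
time_s: 15.35
position: [0.5426, 0.1596, 0.1595]
tcp_rot: [[-0.802, 0.598, 0.0], [0.598, 0.802, 0.0], [-0.0, 0.0, -1.0]]
force: [-0.3, 0.2, -1.8]
opening: 0.576
```

Request:
arm_command(targets=[{"rot": [0, 0, 0], "offset": [0, 0, 0.06], "gripper": 0.8}, {"rot": [0, 0, 0], "offset": [0, 0, 0.06], "gripper": 0.8}])

```text
time_s: 15.55
position: [0.5424, 0.1596, 0.1589]
tcp_rot: [[-0.802, 0.598, -0.0], [0.598, 0.802, -0.0], [-0.0, -0.0, -1.0]]
force: [-0.9, 0.2, -1.5]
opening: 0.574
```

```bash
python3 st.py
```

```text
15.55 [0.5424 0.1596 0.1589] F [-0.9471  0.2398 -1.4545] M [0.0899 0.0952 0.0117] ang 143.30110184177272
```

Request:
arm_command(targets=[{"rot": [0, 0, 0], "offset": [0, 0, 0.06], "gripper": 0.8}, {"rot": [0, 0, 0], "offset": [0, 0, 0.06], "gripper": 0.8}])

```text
time_s: 15.75
position: [0.5425, 0.1597, 0.1586]
tcp_rot: [[-0.802, 0.598, 0.0], [0.598, 0.802, 0.0], [-0.0, 0.0, -1.0]]
force: [-0.5, 0.7, 0.1]
opening: 0.576
```

Request:
arm_command(targets=[{"rot": [0, 0, 0], "offset": [0, 0, 0.05], "gripper": 0.8}, {"rot": [0, 0, 0], "offset": [0, 0, 0.05], "gripper": 0.8}])

```text
time_s: 15.95
position: [0.5426, 0.1597, 0.1584]
tcp_rot: [[-0.802, 0.598, 0.001], [0.598, 0.802, 0.0], [-0.001, 0.0, -1.0]]
force: [-1.2, -1.2, 4.5]
opening: 0.58
```

The drop is confirmed: 7 mm in all, ending at h≈3 mm. Now turning clockwise and following it down.

Request:
arm_command(targets=[{"rot": [0, 0, 5], "offset": [0, 0, 0.02], "gripper": 0.8}, {"rot": [0, 0, 10], "offset": [0, 0, 0.04], "gripper": 0.8}, {"rot": [0, 0, 10], "offset": [0, 0, 0.04], "gripper": 0.8}])

```text
time_s: 16.25
position: [0.5429, 0.1598, 0.1579]
tcp_rot: [[-0.686, 0.728, 0.002], [0.728, 0.686, 0.0], [-0.001, 0.001, -1.0]]
force: [-0.2, -0.1, 3.2]
opening: 0.577
```

```bash
python3 st.py
```

```text
16.25 [0.5429 0.1598 0.1579] F [-0.1559 -0.0958  3.1606] M [ 0.1264  0.0993 -0.0159] ang 133.30193538521345
```

Request:
arm_command(targets=[{"rot": [0, 0, 5], "offset": [0, 0, 0.03], "gripper": 0.8}, {"rot": [0, 0, 10], "offset": [0, 0, 0.06], "gripper": 0.8}, {"rot": [0, 0, 10], "offset": [0, 0, 0.06], "gripper": 0.8}])

```text
time_s: 16.55
position: [0.543, 0.1598, 0.1573]
tcp_rot: [[-0.55, 0.835, 0.002], [0.835, 0.55, 0.0], [-0.001, 0.002, -1.0]]
force: [-0.5, 0.4, 3.6]
opening: 0.581
```

```bash
python3 st.py
```

```text
16.55 [0.543  0.1598 0.1573] F [-0.4766  0.4011  3.6403] M [ 0.2084  0.0043 -0.0384] ang 123.39759786527326
```

Request:
arm_command(targets=[{"rot": [0, 0, 5], "offset": [0, 0, 0.03], "gripper": 0.8}, {"rot": [0, 0, 10], "offset": [0, 0, 0.06], "gripper": 0.8}, {"rot": [0, 0, 10], "offset": [0, 0, 0.06], "gripper": 0.8}])

```text
time_s: 16.85
position: [0.543, 0.1598, 0.1567]
tcp_rot: [[-0.398, 0.917, 0.002], [0.917, 0.398, 0.0], [-0.0, 0.002, -1.0]]
force: [0.5, 0.3, 4.6]
opening: 0.577
```

```bash
python3 st.py
```

```text
16.85 [0.543  0.1598 0.1567] F [0.5223 0.2792 4.5783] M [ 0.1845 -0.0233 -0.0246] ang 113.4527289843004
```

Request:
arm_command(targets=[{"rot": [0, 0, 5], "offset": [0, 0, 0.025], "gripper": 0.8}, {"rot": [0, 0, 10], "offset": [0, 0, 0.05], "gripper": 0.8}, {"rot": [0, 0, 10], "offset": [0, 0, 0.05], "gripper": 0.8}])

```text
time_s: 17.15
position: [0.543, 0.1597, 0.1561]
tcp_rot: [[-0.233, 0.972, 0.002], [0.972, 0.233, 0.0], [-0.0, 0.002, -1.0]]
force: [0.4, 0.4, 4.3]
opening: 0.579
```

```bash
python3 st.py
```

```text
17.15 [0.543  0.1597 0.1561] F [0.4015 0.4032 4.2667] M [ 0.1533 -0.1001 -0.0948] ang 103.49534043876623
```

Request:
arm_command(targets=[{"rot": [0, 0, 5], "offset": [0, 0, 0.025], "gripper": 0.8}, {"rot": [0, 0, 10], "offset": [0, 0, 0.05], "gripper": 0.8}, {"rot": [0, 0, 10], "offset": [0, 0, 0.05], "gripper": 0.8}])

```text
time_s: 17.45
position: [0.543, 0.1596, 0.1557]
tcp_rot: [[-0.061, 0.998, 0.002], [0.998, 0.061, 0.0], [-0.0, 0.002, -1.0]]
force: [0.6, -0.4, 5.2]
opening: 0.58
```

```bash
python3 st.py
```

```text
17.45 [0.543  0.1596 0.1557] F [ 0.5656 -0.4196  5.2361] M [ 0.1173 -0.0711 -0.0985] ang 93.48287949415652
```

Request:
arm_command(targets=[{"rot": [0, 0, 4], "offset": [0, 0, 0.02], "gripper": 0.8}, {"rot": [0, 0, 8], "offset": [0, 0, 0.03], "gripper": 0.8}, {"rot": [0, 0, 8], "offset": [0, 0, 0.03], "gripper": 0.8}])

```text
time_s: 17.75
position: [0.543, 0.1597, 0.1557]
tcp_rot: [[0.078, 0.997, 0.002], [0.997, -0.078, 0.0], [0.0, 0.002, -1.0]]
force: [0.5, -0.4, 6.8]
opening: 0.577
```

```bash
python3 st.py
```

```text
17.75 [0.543  0.1597 0.1557] F [ 0.4856 -0.3998  6.8189] M [ 0.116  -0.0256 -0.1421] ang 85.49778462062226
```

Request:
arm_command(targets=[{"rot": [0, 0, 2], "offset": [0, 0, 0], "gripper": 0.8}, {"rot": [0, 0, 4], "offset": [0, 0, 0], "gripper": 0.8}, {"rot": [0, 0, 4], "offset": [0, 0, 0], "gripper": 0.8}])

```text
time_s: 18.05
position: [0.543, 0.1597, 0.1557]
tcp_rot: [[0.147, 0.989, 0.002], [0.989, -0.147, 0.0], [0.0, 0.002, -1.0]]
force: [-0.3, 0.8, 6.6]
opening: 0.578
```

```bash
python3 st.py
```

```text
18.05 [0.543  0.1597 0.1557] F [-0.3211  0.7863  6.6196] M [ 0.0939 -0.0511 -0.0884] ang 81.53691640680431
```

The height stays at 0.1557 while I command it lower, so the collar is on the rim. A little more turn for snugness, then release.

Request:
arm_command(targets=[{"rot": [0, 0, 2], "offset": [0, 0, 0], "gripper": 0.8}, {"rot": [0, 0, 4], "offset": [0, 0, 0], "gripper": 0.8}, {"rot": [0, 0, 4], "offset": [0, 0, -0.06], "gripper": 0.8}, {"rot": [0, 0, 4], "offset": [0, 0, -0.06], "gripper": 0.8}])

```text
time_s: 18.45
position: [0.5422, 0.1597, 0.1557]
tcp_rot: [[0.216, 0.976, -0.0], [0.976, -0.216, -0.0], [-0.0, -0.0, -1.0]]
force: [0.1, 1.6, 5.6]
opening: 0.578
```

```bash
python3 st.py
```

```text
18.45 [0.5422 0.1597 0.1557] F [0.0704 1.5554 5.6453] M [0.2879 0.0867 0.2849] ang 77.5343421556951
```

Request:
arm_command(targets=[{"rot": [0, 0, 0], "offset": [0, 0, -0.03], "gripper": 0}, {"rot": [0, 0, 0], "offset": [0, 0, -0.03], "gripper": 0}, {"rot": [0, 0, 0], "offset": [0, 0, -0.03], "gripper": 0}, {"rot": [0, 0, 0], "offset": [0, 0, -0.03], "gripper": 0}, {"rot": [0, 0, 0], "offset": [0, 0, -0.03], "gripper": 0}])

```text
time_s: 18.95
position: [0.5423, 0.1596, 0.1556]
tcp_rot: [[0.22, 0.976, -0.001], [0.976, -0.22, -0.0], [-0.0, -0.001, -1.0]]
force: [-0.3, -1.0, -0.9]
opening: 0.94
```

```bash
python3 st.py; python3 -c "
from h import *;print(bot.read_state()['opening'])"
```

```text
18.95 [0.5423 0.1596 0.1556] F [-0.2944 -0.9643 -0.8896] M [ 0.0125  0.0083 -0.001 ] ang 77.31004193496494
0.9403907921761536
```

Released. Now straight up and clear, then a look.

Request:
arm_command(targets=[{"rot": [0, 0, 0], "offset": [0, 0, -1], "gripper": 0}, {"rot": [0, 0, 0], "offset": [0, 0, -3], "gripper": 0}, {"rot": [0, 0, 0], "offset": [0, 0, -7], "gripper": 0}, {"rot": [0, 0, 0], "offset": [0, 0, -12], "gripper": 0}, {"rot": [0, 0, 0], "offset": [-4, 0, -16], "gripper": 0}, {"rot": [0, 0, 0], "offset": [-8, 0, -16], "gripper": 0}, {"rot": [0, 0, 0], "offset": [-12, 0, -16], "gripper": 0}, {"rot": [0, 0, 0], "offset": [-12, 0, -16], "gripper": 0}])

```text
time_s: 19.75
position: [0.5153, 0.039, 0.3172]
tcp_rot: [[0.224, 0.975, 0.001], [0.975, -0.224, -0.002], [-0.002, 0.001, -1.0]]
force: [-0.1, 0.7, -0.2]
opening: 1.002
```

```bash
python3 - <<'E'
from h import *
snap("scene","s4");snap("side","t4")
o=[]
t=np.linspace(0,2*np.pi,121)
for f in('s4','t4'):
    p=np.array(proj(f,np.array([.5423,.1592,.1])));im=cv2.imread(f'pics/{f}.png');x,y=int(p[0]-32),int(p[1]-36)
    c=cv2.resize(im[y:y+60,x:x+64],(384,360),interpolation=cv2.INTER_CUBIC); d=c.copy()
    for r,z in((.0255,.117),(.031,.081)):
        q=np.array([proj(f,np.array([.5423+r*np.cos(a),.1592+r*np.sin(a),z])) for a in t])
        cv2.polylines(d,[np.int32((q-[x,y]+.5)*6)],True,(0,255,0),1)
    o.append(np.hstack([c,d])[:, :])
o=np.vstack(o); cv2.imwrite('pics/j.png',cv2.resize(o,(640,600)))
E
```

```text
(no output)
```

View pics/j.png

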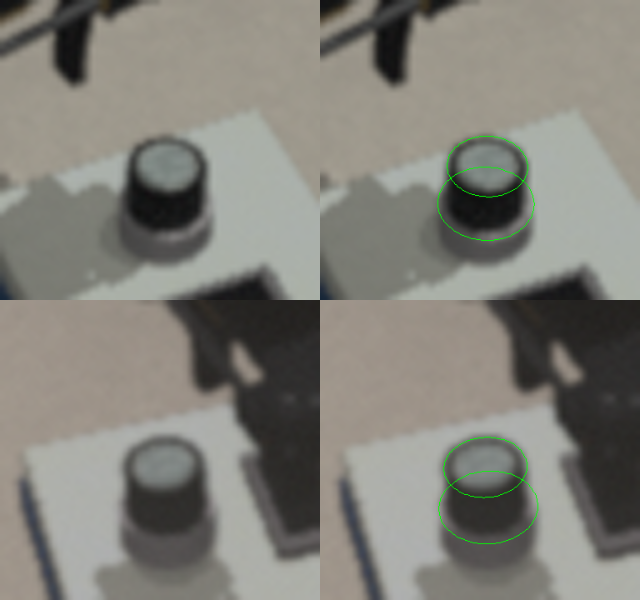

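The barrel stands upright in the port. Its top edge matches the projected circle at z=0.117 (collar on the rim) in both views, and the gripper is well clear. Handing in.

```bash
python3 -c "
from h import *
print(ticket.hand_in())"
```

```text
the job is handed in; nothing more can be done
None
```

I took the barrel out of the rest, set it in the port and screwed it home. I then let go, moved the gripper clear and handed the job in at about 20 s of the 64 s allowed; `hand_in` gives no verdict.

- **First gap missed:** I turned anticlockwise while raising the barrel slightly too fast, so it passed over the first gap and sank only about 1.5 mm twice. I carried on up the next ledge instead of forcing it. The whole anticlockwise turn came to about 126°, more than the 85° one ledge needs.
- **The drop:** At the next gap it dropped about 7 mm, to about 3 mm above the rim.
- **Screwing home:** I turned it about 66° clockwise and it sank about 2.8 mm. The height then stayed constant over the last 16°, and resistance to turning rose at the end.
- **Forces:** The highest contact force I read was about 9 N, about 11 N allowing for the barrel's weight. The limit is 40 N.
- **Final check:** In both outside views the barrel stands upright, and its top matches the projected circle for the collar on the rim. The images were too coarse to show the last millimetre, so "flush" rests mainly on the height no longer changing.
- **Not checked:** I did not measure the dust plug, bottle and tip box again afterwards. I worked clear of them and felt no contact on the way.

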